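# Plug a relay into the tester and hold its switch guard open

### The job

Take the blue relay from the counter and plug it fully home in the white socket of the relay tester, let go of it, and then lift the tester's yellow-framed switch guard, which falls shut by itself, to 50 degrees from closed (within 7 degrees) so that a colleague can reach the switches. Finish while holding the guard still there in the gripper, with nothing else propping it; do not let go at the end. Keep the guard shut until the relay is in, and leave the other things on the counter where they are.

Things in the scene. Friction and masses are not known exactly. Their poses are not given: they have to be found in the camera images.
- relay_mid (a point): Blue relay with a white top, loose, upright on its plug foot, 56 mm high, 90 g. The point is its centre, 28 mm above its underside; x along its long side, z up. Blue block 40 (x) by 32 (y) by 42 mm high; below it the black plug foot, 30 (x) by 22 (y) by 14 mm long, its last 4 mm stepped in to 27 by 19. Fits the socket either way round. It trades places with spare relay, box and can.
- socket (a point): Centre of the mouth of the dark hole in the white socket block on the tester's deck, 80 mm above the counter, level with the block's top (64 by 56 mm). Hole 33 (x) by 25 (y) by 17 mm deep, 2 mm chamfer. Axes are the tester's, z up. Fixed in a run, differently placed each time (yaw within 0.3 rad). Fully home, the blue block rests on the socket block and the relay's centre is 14 mm above this point.
- guard_grip (a point): Centre of the black T grip on the guard: a round bar 16 mm in diameter, 32 mm long along y (parallel to the hinge), on a 10 by 12 mm stem, its centre 33 mm above the guard's top face. Moves with the guard; axes are the guard's (the tester's when closed). It can be pinched on its flat ends (fingers closing along y; it then turns between the pads as the guard swings) or across.
- guard_hinge (a point): Middle of the guard's hinge line (along y), on the tester, 83 mm above the counter; tester's axes. Closed, the grip's centre is at x -115, z +36 mm from it. The guard is a flat panel, 130 (x) by 120 (y) by 6 mm, yellow frame, clear window, reaching from the hinge toward -x; its free (-x) edge lifts. The grey tester (200 x by 300 y by 60 mm high) is centred at x -70, y +70 mm from this point.
- guard (a joint): Opening angle of the guard in rad: 0 closed, 0.873 is 50 degrees, stop at 1.35. Its own weight (about 0.2 kg) and a weak spring always close it; holding it takes about 1 to 4 N at the grip.
- spare_mid (a point): Bystander: a black relay with a grey top, same shape as the blue one; centre, 28 mm up.
- carton_mid (a point): Bystander: a plain yellow box, 46 by 40 by 50 mm high; centre, 25 mm up.
- can_mid (a point): Bystander: a small metal can, 40 mm in diameter, 60 mm high; centre, 30 mm up.
- driver_mid (a point): Bystander: a red-handled screwdriver lying along its x; a point about half-way along it.
- bearing_mid (a point): Bystander: a steel bearing ring, 72 mm outside, 18 mm high, lying flat; centre.

How it is judged:
By the outcome, as a careful person would: the job done as asked, in the order asked, and still so for the second after the job is handed in, while the arm keeps its last pose, push and grip.
It also fails if it takes over 64 s, if anything falls off the work surface, if the arm or the gripper's body presses on something with over 40 N, if the wrist force passes 120 N, or if a joint passes its speed limit or range.

### The arm

A 6-joint arm with a two-finger parallel gripper is mounted at the origin on the work surface. World frame = base frame: x ahead of the robot, y to its left, z up, the work surface at z = 0. Lengths are in mm, angles in rad, forces in N, time in s.
With the tool pointing down it reaches from about 350 to 975 mm from the base axis. Payload 7.1 kg.
Tool frame: the origin (TCP) lies at the very end of the fingers, on their centre line; the grasp point (between the pads) lies ctrl.hold_point_z behind it (ctrl.hold_point_z is the distance from the TCP to the grasp point, in mm); z points along the fingers, y is the line along which they close (so a half turn about z gives the same grasp; the last joint's range is limited). The gripper opens to 88 mm and grips with 3 to 60 N. Pads are 20 mm wide; open, the fingers measure 115 mm over their backs; the gripper's body (75 mm by 178 mm) begins 61 mm behind the grasp point.
Start: joints at [-1.229, 0.423, 1.63, -0, 1.089, -0.019], TCP at [220.656, -584.736, 222.675] pointing down, gripper open.
Joint ranges: [-3, 3], [-0.9, 2.11], [0.09, 2.58], [-1.31, 4.45], [0.11, 2.69], [-2.54, 2.54]. Speed limits (rad/s): [2.39, 2.39, 3.01, 3.14, 3.14, 3.14].

### API

Orientations are given as a rotation vector (axis times angle).
In Python, from workcell import ctrl gives the robot as it stands. The module is installed in compiled form; this text tells all that it offers.
- The arm moves only by the shell command python3 -m creep 'ROWS'. ROWS is JSON, a list of rows, each an object with "translation": the shift along the tool's x, y, z in mm, a list of three; "angular": the turn, a rotation vector about the tool's x, y, z in rad, a list of three; "jaw": the opening, from 0 (shut) to 1 (fully open). A call has exactly 8 rows; each row is the pose to reach, as a shift and turn from the pose commanded when the call began, along the tool's axes at that moment; what a row does not reach only later rows make up. A row lasts 1/8 s, in which the tool goes at most 62.5 mm and 10.7 degrees, less where a joint would pass 70% of its speed; a pose out of reach is approached as far as the arm can. A call with a gripper value outside its range is refused whole. The fingers move at their own pace and stop on an object; the grip force is fixed at half the most. Time passes only in rows, so rows that repeat a pose let the fingers close, or fill a call up. It gives the time, the measured TCP pose, the force, the opening and the grip force at its end, in the units of the state.
- ctrl.get_obs(): the state, without advancing time (a new reading comes with each control period).
- ctrl.get_image(name): name is "scene" or "side" or "wrist"; returns the picture (384x512x3 uint8, red, green, blue); there is no depth.
- ctrl.camera_info(name): a dict with "camera_matrix" (3x3 intrinsics, pixels), "distortion" ([k1, k2, p1, p2, k3] as OpenCV has them; the pictures are not rectified), "world_from_camera" (4x4, takes a point from camera to world coordinates). Camera axes: x right, y up, looking along -z (the intrinsics and any distortion apply to the point x, -y, -z); pixel columns grow to the right and rows downward; lengths in mm; the calibration is good to about 2 mm. A picture is of the moment at which its call begins: read the wrist's pose just before it. camera_info takes no time and is no camera call; for the wrist camera it gives the pose at the moment of the call.
- ctrl.close_job(): hands the job in; it is judged then, once.
Trained networks look in the newest picture that a camera, given by its name, has taken for a name from the list of things; names that differ only in an ending like _2 or _b are one class to them, and where a whole thing is asked for, a point or a joint stands for the part that bears it (a point fixed in the world has none). Each returns a list of dicts, best first, with "score" (0 to 1); they miss things now and then, are a little off and sometimes report something else, mostly with a low value. They report only what shows in the picture. A call takes as long as a camera call.
- ctrl.look_for(camera, label): "rect" ([left, top, right, bottom] in pixels, round what is visible of it).
The state is a dict: "t": time; "qpos": joint angles; "qvel": joint speeds; "joint_torque": joint torques, N m; "ee_pos": TCP position; "orientation": TCP orientation; "ft_force": force on the tool from outside, world axes, zero at the start; "moment": the same for the moment, N m; "width": finger opening in mm; "grasp_force": force on a finger pad.
Only numpy, scipy, OpenCV 4.12 (cv2) and the standard library are available. Lean on these libraries where they do the work, as an engineer would, in place of code of your own. Each camera call takes 0.05 s, during which the arm holds its last target. There are 200 camera calls.

## Working session

There is one attempt and no reset: what is moved stays moved. The work goes in short steps, Python scripts to look and compute and a shell command to move; the robot and the scene stay as the last step left them, time stands still between calls to the robot, and variables do not carry over. Pictures are saved under pics/ and viewed, at most 10 in all, crops included, and the job is handed in when it is done.

```bash
mkdir -p pics
cat > h.py <<'E'
import numpy as np, cv2
from scipy.spatial.transform import Rotation as R
from workcell import ctrl
def cam(n):
    i=ctrl.camera_info(n); return np.array(i["camera_matrix"],float),np.array(i["distortion"],float),np.array(i["world_from_camera"],float)
def ray(n,px):
    K,D,T=cam(n); u=cv2.undistortPoints(np.array([[px]],float),K,D)[0,0]
    return T[:3,3],T[:3,:3]@np.array([u[0],-u[1],-1.])
def onz(n,px,z):
    o,d=ray(n,px); return o+d*(z-o[2])/d[2]
def proj(n,P):
    K,D,T=cam(n); p=(np.atleast_2d(P)-T[:3,3])@T[:3,:3]; p=p*[1,-1,-1]
    return cv2.projectPoints(p,np.zeros(3),np.zeros(3),K,D)[0][:,0]
def tool(P):  # world point -> tool axes shift from TCP
    o=ctrl.get_obs(); return R.from_rotvec(o["orientation"]).inv().apply(np.array(P)-o["ee_pos"])
def save(n,f):
    im=ctrl.get_image(n); cv2.imwrite("pics/"+f,im[:,:,::-1]); return im
E
python3 - <<'E'
from h import *
a=save("scene","s0.png");b=save("side","d0.png");c=save("wrist","w0.png")
cv2.imwrite("pics/all.png",cv2.resize(np.vstack([np.hstack([a,b]),np.hstack([c,c*0])]),(800,600))[:,:,::-1])
for n in("scene","side","wrist"):
    print(n,cam(n)[2][:3,3].round())
    for l in("relay_mid","socket","guard_grip","guard_hinge","guard","spare_mid","carton_mid","can_mid"):
        print(l,[(np.round(r["rect"]).tolist(),round(r["score"],2)) for r in ctrl.look_for(n,l)[:2]])
print(ctrl.get_obs(),ctrl.hold_point_z)
E
```

```text
scene [1492.   53.  743.]
relay_mid [([352.0, 201.0, 367.0, 221.0], 0.48)]
socket [([162.0, 176.0, 260.0, 237.0], 0.6)]
guard_grip [([165.0, 175.0, 209.0, 208.0], 0.98)]
guard_hinge [([158.0, 176.0, 261.0, 233.0], 0.62)]
guard [([168.0, 175.0, 207.0, 208.0], 0.65)]
spare_mid [([345.0, 177.0, 357.0, 199.0], 0.49)]
carton_mid [([308.0, 181.0, 327.0, 198.0], 0.76)]
can_mid [([316.0, 196.0, 334.0, 219.0], 0.53)]
side [  4. 693. 761.]
relay_mid [([137.0, 268.0, 164.0, 294.0], 0.59), ([259.0, 141.0, 314.0, 174.0], 0.33)]
socket [([221.0, 141.0, 324.0, 228.0], 0.93), ([181.0, 244.0, 196.0, 275.0], 0.75)]
guard_grip [([258.0, 144.0, 313.0, 177.0], 0.96)]
guard_hinge [([224.0, 142.0, 331.0, 231.0], 0.71), ([180.0, 245.0, 198.0, 272.0], 0.43)]
guard [([261.0, 142.0, 310.0, 171.0], 0.58)]
spare_mid [([184.0, 297.0, 210.0, 328.0], 0.71)]
carton_mid [([221.0, 263.0, 243.0, 294.0], 0.81)]
can_mid [([178.0, 243.0, 198.0, 274.0], 0.65)]
wrist [ 292. -559.  386.]
relay_mid []
socket []
guard_grip []
guard_hinge []
guard []
spare_mid []
carton_mid []
can_mid []
{'t': 1.35, 'qpos': array([-1.22897944e+00,  4.23118473e-01,  1.62990863e+00,  2.09322807e-05,
        1.08861003e+00, -1.89834362e-02]), 'qvel': array([0.00012651, 0.00022849, 0.00025108, 0.00040084, 0.0007128 ,
       0.00044007]), 'joint_torque': array([ 7.37071168e-04, -5.44571114e+01, -2.74038684e+01,  6.45779469e-02,
        1.69776322e-02, -1.06751702e-05]), 'ee_pos': array([ 220.66984692, -584.71980101,  222.66012158]), 'orientation': array([-3.09056742e+00, -5.63651365e-01, -1.75223670e-05]), 'ft_force': array([-0.1099725 , -0.48848887, -0.68079788]), 'moment': array([-0.00769933, -0.0516227 ,  0.0545673 ]), 'grasp_force': 0.0, 'width': 88.07277001795006} 18.700000000000003
```

View pics/all.png

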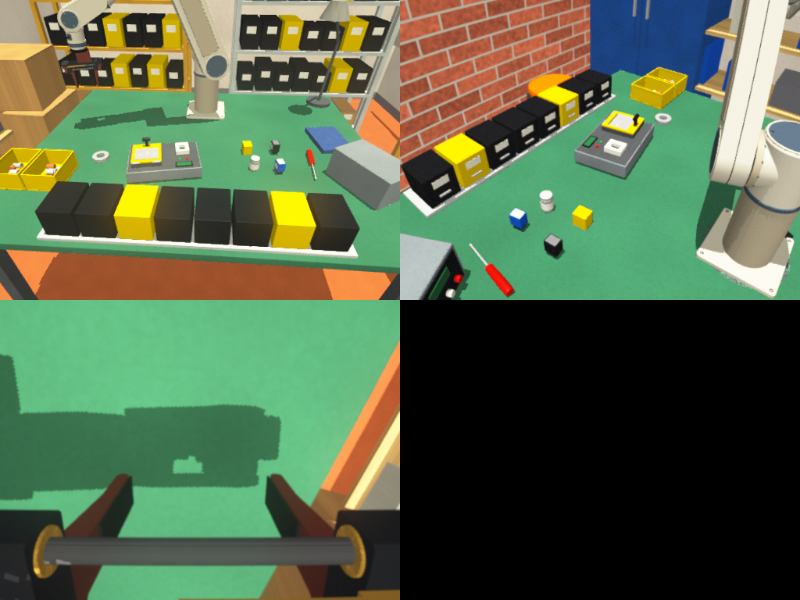

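The scene view shows the blue relay at about (358,212) and the side view at (151,281), both agreeing with the detector. The white socket is at about (233,191) in scene and (274,187) in side. Next I'll take enlarged crops to get the yaw.

Run:
```python
from h import *
a=cv2.imread("pics/s0.png");b=cv2.imread("pics/d0.png")
A=cv2.resize(a[165:245,155:265],(550,400)[:2],interpolation=cv2.INTER_CUBIC)[:, :400]
f=lambda im,x,y,w,h:cv2.resize(im[y:y+h,x:x+w],(400,300),interpolation=cv2.INTER_CUBIC)
m=np.vstack([np.hstack([f(a,157,165,108,81),f(b,216,130,120,90)]),np.hstack([f(a,300,170,80,60),f(b,120,230,140,105)])])
cv2.imwrite("pics/crops.png",m)
def tri(p,q):
    o1,d1=ray("scene",p);o2,d2=ray("side",q)
    M=np.stack([d1,-d2],1);s=np.linalg.lstsq(M,o2-o1,rcond=None)[0]
    x,y=o1+s[0]*d1,o2+s[1]*d2
    print(((x+y)/2).round(1),"gap",np.linalg.norm(x-y).round(1))
c=lambda r:((r[0]+r[2])/2,(r[1]+r[3])/2)
tri(c([352,201,367,221]),c([137,268,164,294]))
tri((233,191),(274,187))
for n,p in(("scene",(233,191)),("side",(274,187))):print(onz(n,p,80).round())
print("relay",onz("scene",(359.5,211),28).round(),onz("side",(150.5,281),28).round())
```

```text
[560.9 338.8  34.4] gap 1.2
[523.7 -84.   70.2] gap 5.7
[541. -80.  80.]
[517. -77.  80.]
relay [553. 342.  28.] [566. 335.  28.]
```

View pics/crops.png

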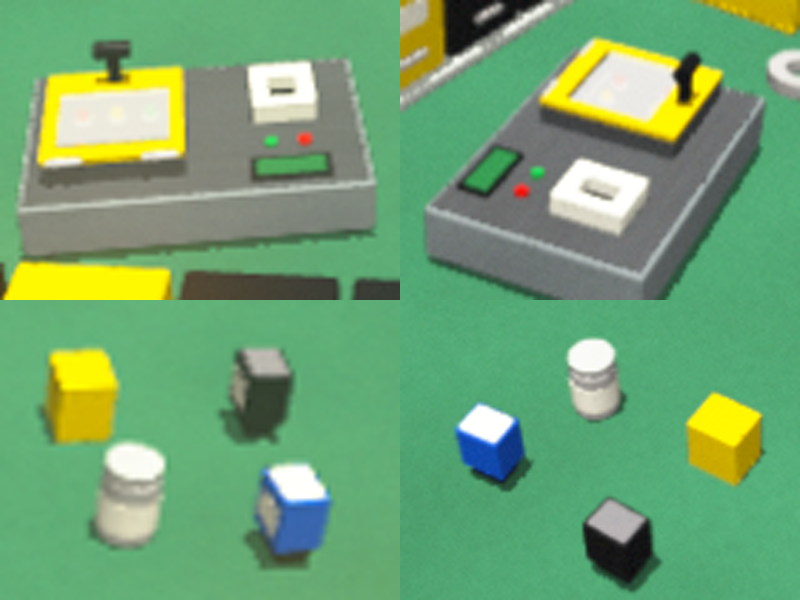

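The crops show the socket hole at scene (233,189) and side (276,186). The tester's corners are clear, and the relay's white top has visible corners around side (150,273).

Run:
```python
from h import *
sc=lambda x,y:(157+x*.27,165+y*.27); sd=lambda x,y:(216+(x-400)*.3,130+y*.3); s2=lambda x,y:(120+(x-400)*.35,230+(y-300)*.35)
print("scene deck",[onz("scene",sc(*p),60).round().tolist()[:2] for p in((37,80),(348,62),(373,182),(22,210))])
print("side deck",[onz("side",sd(*p),60).round().tolist()[:2] for p in((428,210),(640,275),(763,100))])
print("hole",onz("scene",sc(283,86),80).round(),onz("side",sd(600,187),80).round())
q=[onz("side",s2(*p),56)[:2] for p in((485,405),(522,420),(497,443),(458,431))]
print("top",np.round(q).tolist(),np.mean(q,0))
for a in range(4):
    d=q[(a+1)%4]-q[a];print(np.linalg.norm(d).round(),np.arctan2(d[1],d[0]).round(2))
o=ctrl.get_obs();print(R.from_rotvec(o["orientation"]).as_matrix().round(2))
print(tool([561,338,222]))
```

```text
scene deck [[502.0, -316.0], [450.0, -27.0], [633.0, 8.0], [690.0, -277.0]]
side deck [[623.0, 10.0], [438.0, -31.0], [490.0, -315.0]]
hole [525. -80.  80.] [515. -84.  80.]
top [[578.0, 322.0], [543.0, 314.0], [540.0, 342.0], [573.0, 353.0]] [558.48212369 332.67259089]
36.0 -2.92
28.0 1.66
35.0 0.33
32.0 -1.43
[[ 0.94  0.35  0.  ]
 [ 0.35 -0.94  0.  ]
 [ 0.   -0.   -1.  ]]
[ 6.44152069e+02 -7.43171914e+02  7.05400018e-01]
```

```bash
python3 -m creep '[{"translation":[55,-63,0],"angular":[0,0,0],"jaw":1},{"translation":[105,-121,0],"angular":[0,0,0],"jaw":1},{"translation":[155,-179,0],"angular":[0,0,0],"jaw":1},{"translation":[205,-237,0],"angular":[0,0,0],"jaw":1},{"translation":[255,-294,0],"angular":[0,0,0],"jaw":1},{"translation":[305,-352,0],"angular":[0,0,0],"jaw":1},{"translation":[355,-410,0],"angular":[0,0,0],"jaw":1},{"translation":[400,-460,0],"angular":[0,0,0],"jaw":1}]'
python3 -c "
from h import *
print(tool([560,337,150]))"
```

```text
t: 2.35
ee_pos: [394.5, -113.9, 223.1]
orientation: [3.09, 0.563, 0.002]
ft_force: [0.7, -0.9, 1.0]
width: 88.1
grasp_force: 0.0
[ 313.79551941 -363.67898915   73.14487353]
```

```bash
python3 -m creep '[{"translation":[40,-46,0],"angular":[0,0,0],"jaw":1},{"translation":[80,-92,5],"angular":[0,0,0.05],"jaw":1},{"translation":[120,-138,10],"angular":[0,0,0.1],"jaw":1},{"translation":[160,-185,20],"angular":[0,0,0.13],"jaw":1},{"translation":[200,-231,30],"angular":[0,0,0.13],"jaw":1},{"translation":[240,-277,40],"angular":[0,0,0.13],"jaw":1},{"translation":[280,-323,50],"angular":[0,0,0.13],"jaw":1},{"translation":[313,-363,60],"angular":[0,0,0.13],"jaw":1}]'
python3 - <<'E'
from h import *
im=save("wrist","w1.png")
for l in("relay_mid","spare_mid"):print(l,ctrl.look_for("wrist",l)[:2])
print(ctrl.get_obs()["ee_pos"],cam("wrist")[2][:3,3])
E
```

```text
t: 3.35
ee_pos: [559.3, 336.8, 162.3]
orientation: [-3.12, -0.363, -0.001]
ft_force: [0.9, -0.4, 0.2]
width: 87.7
grasp_force: 0.0
relay_mid [{'rect': [239.8, 151.5, 278.9, 204.2], 'score': 0.82}, {'rect': [201.8, 281.3, 236.0, 346.5], 'score': 0.44}]
spare_mid [{'rect': [206.7, 280.8, 237.7, 346.7], 'score': 0.69}]
[558.47024817 336.30936275 161.59100469] [632.83573786 352.91699057 324.42418747]
```

View pics/w1.png

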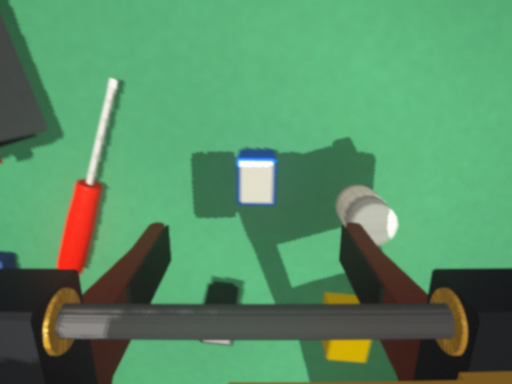

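The relay's top sits at about (240–276, 158–205), nearly square to the image. The can is to its right, outside the finger path.

Run:
```python
from h import *
for p in((239,164),(275,164),(276,204),(239,204),(257,183)):print(onz("wrist",p,56).round(1))
for p in((239,151),(275,151)):print('z14?',onz("wrist",p,14).round(1),onz("wrist",p,56).round(1))
print(proj("wrist",[[560,336,28],[560,336,56]]), cam("wrist")[0],cam("wrist")[2].round(2))
```

```text
[572.8 351.4  56. ]
[579.4 323.5  56. ]
[547.  314.4  56. ]
[540. 344.  56.]
[560.9 333.8  56. ]
z14? [575.2 353.8  14. ] [583.  353.7  56. ]
z14? [582.8 321.9  14. ] [589.6 326.1  56. ]
[[254.11612567 174.91674036]
 [254.07167922 183.38752008]] [[344.41427804   0.         254.73670014]
 [  0.         344.41427804 187.50719147]
 [  0.           0.           1.        ]] [[ 2.3000e-01  9.3000e-01  2.7000e-01  6.3284e+02]
 [-9.7000e-01  2.2000e-01  7.0000e-02  3.5292e+02]
 [ 0.0000e+00 -2.8000e-01  9.6000e-01  3.2442e+02]
 [ 0.0000e+00  0.0000e+00  0.0000e+00  1.0000e+00]]
```

```bash
python3 -m creep '[{"translation":[3,2.5,20],"angular":[0,0,-0.01],"jaw":0.68},{"translation":[3,2.5,50],"angular":[0,0,-0.01],"jaw":0.68},{"translation":[3,2.5,80],"angular":[0,0,-0.01],"jaw":0.68},{"translation":[3,2.5,110],"angular":[0,0,-0.01],"jaw":0.68},{"translation":[3,2.5,130],"angular":[0,0,-0.01],"jaw":0.68},{"translation":[3,2.5,139],"angular":[0,0,-0.01],"jaw":0.68},{"translation":[3,2.5,139],"angular":[0,0,-0.01],"jaw":0.5},{"translation":[3,2.5,139],"angular":[0,0,-0.01],"jaw":0.3}]'
python3 -m creep '[{"translation":[0,0,0],"angular":[0,0,0],"jaw":0.2},{"translation":[0,0,0],"angular":[0,0,0],"jaw":0.2},{"translation":[0,0,0],"angular":[0,0,0],"jaw":0.2},{"translation":[0,0,-15],"angular":[0,0,0],"jaw":0.2},{"translation":[0,0,-50],"angular":[0,0,0],"jaw":0.2},{"translation":[0,0,-100],"angular":[0,0,0],"jaw":0.2},{"translation":[0,0,-150],"angular":[0,0,0],"jaw":0.2},{"translation":[0,0,-180],"angular":[0,0,0],"jaw":0.2}]'
python3 -c "
from h import *
o=ctrl.get_obs();print(o['ee_pos'],o['orientation'],tool([520,-82,202]))
im=save('wrist','w2.png')"
```

```text
t: 4.5
ee_pos: [562.9, 333.0, 24.7]
orientation: [-3.118, -0.377, -0.003]
ft_force: [-0.2, 0.3, 0.4]
width: 43.5
grasp_force: 0.0
t: 5.5
ee_pos: [562.8, 333.0, 207.3]
orientation: [-3.118, -0.377, -0.005]
ft_force: [-0.8, 0.8, -0.9]
width: 32.1
grasp_force: 30.0
[562.75114912 333.03629759 207.30335449] [-3.11756154 -0.37731391 -0.00501913] [-140.54524     392.85850254    4.48855587]
```

View pics/w2.png

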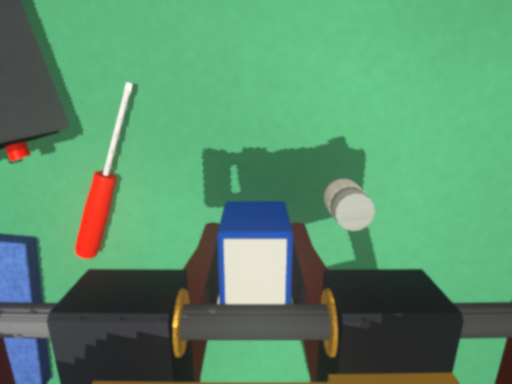

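```bash
python3 -m creep '[{"translation":[-25,49,-3],"angular":[0,0,0],"jaw":0.2},{"translation":[-51,98,-5],"angular":[0,0,0.02],"jaw":0.2},{"translation":[-78,150,-5],"angular":[0,0,0.05],"jaw":0.2},{"translation":[-105,204,-5],"angular":[0,0,0.05],"jaw":0.2},{"translation":[-132,257,-5],"angular":[0,0,0.05],"jaw":0.2},{"translation":[-159,308,-5],"angular":[0,0,0.05],"jaw":0.2},{"translation":[-183,355,-5],"angular":[0,0,0.05],"jaw":0.2},{"translation":[-201,389,-5],"angular":[0,0,0.05],"jaw":0.2}]'
python3 - <<'E'
from h import *
save("wrist","junk.png")
im=save("wrist","w3.png");b=ctrl.look_for("wrist","socket");print(b[:2], ctrl.look_for("wrist","guard_grip")[:1])
print(ctrl.get_obs()["ee_pos"],ctrl.get_obs()["orientation"])
E
```

```text
t: 6.55
ee_pos: [458.5, -94.9, 208.4]
orientation: [3.127, 0.297, -0.001]
ft_force: [0.4, -0.1, -0.3]
width: 32.0
grasp_force: 30.0
[{'rect': [164.8, 0.4, 509.6, 183.6], 'score': 0.61}] []
[459.20056373 -93.4547828  208.44783861] [-3.12726738e+00 -2.96095655e-01  6.36650539e-04]
```

View pics/w3.png

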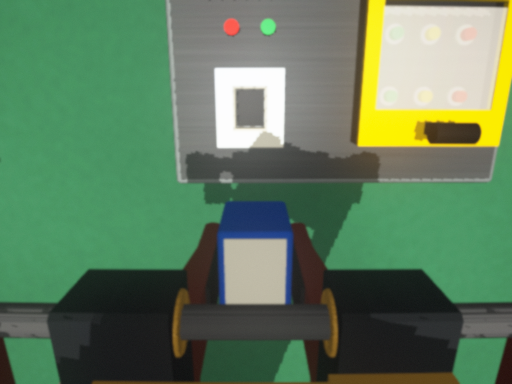

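The white socket block spans about (215–285, 68–148), with its hole at (234–266, 87–129). The grip is at about (450,132). I'll fit these corners accurately, along with the held relay's position in the tool frame.

Run:
```python
from h import *
im=cv2.imread("pics/w3.png")[:,:,::-1].astype(int)
cr=im[55:165,200:300]; sat=cr.max(2)-cr.min(2)
W=((cr.min(2)>150)&(sat<40)).astype(np.uint8)
n,l,s,c=cv2.connectedComponentsWithStats(W);k=1+s[1:,4].argmax();print(s[k])
cnt,h=cv2.findContours((l==k).astype(np.uint8),cv2.RETR_CCOMP,cv2.CHAIN_APPROX_NONE)
o=ctrl.get_obs();P=o["ee_pos"];Rt=R.from_rotvec(o["orientation"])
def rect(px,z,off=(200,55)):
    w=np.array([onz("wrist",(p[0]+off[0],p[1]+off[1]),z)[:2] for p in px],np.float32)
    (cx,cy),(a,b),t=cv2.minAreaRect(w);return (round(cx,1),round(cy,1)),(round(a,1),round(b,1)),round(t,1)
for i,q in enumerate(cnt):
    if len(q)>30: print(h[0][i][3],rect(q[:,0],80),q[:,0].min(0)+[200,55],q[:,0].max(0)+[200,55])
# tester deck edge (near edge, z=60)
e=[onz("wrist",p,60)[:2] for p in((180,181),(493,181))];d=e[0]-e[1];print("near edge",e,"yaw",np.arctan2(-d[0],d[1]))
e=[onz("wrist",p,60)[:2] for p in((172,30),(179,175))];d=e[0]-e[1];print("left edge yaw",np.arctan2(d[1],d[0]))
print("tool yaw",np.arctan2(*Rt.as_matrix()[[1,0],0]))
# held relay top face, z=TCP+33
print([Rt.inv().apply(onz("wrist",p,P[2]+33)-P).round(1).tolist() for p in((222,238),(288,238),(219,303),(292,303))])
```

```text
[  13   11   74   83 4811]
-1 ((517.2, -79.2), (66.4, 59.2), 10.8) [213  66] [286 148]
0 ((517.5, -79.0), (31.6, 24.3), 10.8) [235  88] [264 127]
near edge [array([438.30264469, -27.26673959]), array([ 494.10731167, -318.43984819])] yaw 0.1893584152532895
left edge yaw 0.17767917457104263
tool yaw 0.18880105673134825
[[16.8, -12.3, -33.0], [16.8, 14.8, -33.0], [-14.2, -14.4, -33.0], [-14.2, 17.5, -33.0]]
```

Run:
```python
from h import *
im=cv2.imread("pics/w3.png")[:,:,::-1].astype(int)
print("col255",[(r,im[r,255].tolist()) for r in range(198,244,2) if r<206 or r>230]);
print("row275",[(c,im[275,c].tolist()) for c in (*range(212,230,2),*range(284,300,2))])
o=ctrl.get_obs();P=o["ee_pos"];Rt=R.from_rotvec(o["orientation"])
f=lambda p,z:Rt.inv().apply(onz("wrist",p,P[2]+z)-P).round(1).tolist()
print("front bottom",f((223,202),-9.),f((287,202),-9.),"top",f((220,236),33),f((291,236),33))
print(tool([517.3,-79.1,130]))
```

```text
col255 [(198, [49, 87, 63]), (200, [44, 79, 72]), (202, [31, 56, 97]), (204, [26, 51, 99]), (232, [34, 65, 130]), (234, [36, 69, 141]), (236, [41, 72, 143]), (238, [100, 112, 143]), (240, [182, 178, 161]), (242, [189, 184, 167])]
row275 [(212, [33, 35, 31]), (214, [34, 35, 32]), (216, [33, 35, 35]), (218, [35, 48, 77]), (220, [34, 61, 125]), (222, [42, 72, 140]), (224, [110, 123, 151]), (226, [183, 180, 166]), (228, [189, 184, 165]), (284, [178, 175, 165]), (286, [93, 108, 148]), (288, [41, 69, 139]), (290, [38, 63, 120]), (292, [38, 44, 61]), (294, [37, 37, 36]), (296, [36, 35, 35]), (298, [35, 36, 34])]
front bottom [18.2, -15.5, 9.0] [18.2, 18.1, 9.0] top [17.7, -13.1, -33.0] [17.7, 16.0, -33.0]
[59.79027863 -3.16604779 78.42682188]
```

```bash
python3 -m creep '[{"translation":[30,-2,0],"angular":[0,0,0],"jaw":0.2},{"translation":[55,-4,10],"angular":[0,0,0],"jaw":0.2},{"translation":[61,-4.5,30],"angular":[0,0,0],"jaw":0.2},{"translation":[61,-4.5,55],"angular":[0,0,0],"jaw":0.2},{"translation":[61,-4.5,80],"angular":[0,0,0],"jaw":0.2},{"translation":[61,-4.5,95],"angular":[0,0,0],"jaw":0.2},{"translation":[61,-4.5,100],"angular":[0,0,0],"jaw":0.2},{"translation":[61,-4.5,103],"angular":[0,0,0],"jaw":0.2}]'
python3 -m creep '[{"translation":[0,0,1],"angular":[0,0,0],"jaw":0.2},{"translation":[0,0,2],"angular":[0,0,0],"jaw":0.2},{"translation":[0,0,3],"angular":[0,0,0],"jaw":0.2},{"translation":[0,0,4],"angular":[0,0,0],"jaw":0.2},{"translation":[0,0,5],"angular":[0,0,0],"jaw":0.2},{"translation":[0,0,6],"angular":[0,0,0],"jaw":0.2},{"translation":[0,0,7],"angular":[0,0,0],"jaw":0.2},{"translation":[0,0,7],"angular":[0,0,0],"jaw":0.2}]'
```

```text
t: 7.75
ee_pos: [519.2, -76.8, 105.9]
orientation: [3.127, 0.3, 0.001]
ft_force: [0.2, -0.3, -0.9]
width: 31.7
grasp_force: 30.0
t: 8.75
ee_pos: [520.7, -77.0, 103.2]
orientation: [3.127, 0.298, 0.007]
ft_force: [-9.3, 3.9, 40.6]
width: 31.6
grasp_force: 30.0
```

```bash
python3 -m creep '[{"translation":[0,0,-4],"angular":[0,0,0],"jaw":0.2},{"translation":[0,0,-10],"angular":[0,0,0],"jaw":0.2},{"translation":[0,0,-12],"angular":[0,0,0],"jaw":0.2},{"translation":[0,0,-12],"angular":[0,0,0],"jaw":0.2},{"translation":[0,0,-12],"angular":[0,0,0],"jaw":0.2},{"translation":[0,0,-12],"angular":[0,0,0],"jaw":0.2},{"translation":[0,0,-12],"angular":[0,0,0],"jaw":0.2},{"translation":[0,0,-12],"angular":[0,0,0],"jaw":0.2}]'
python3 - <<'E'
from h import *
w=save("wrist","w4.png");s=save("scene","s4.png");d=save("side","d4.png")
o=ctrl.get_obs();P=o["ee_pos"];print(P,o["orientation"])
f=lambda im,n,h:(lambda u:cv2.resize(im[max(0,u[1]-h*3//4):u[1]+h*3//4,u[0]-h:u[0]+h],(400,300),interpolation=cv2.INTER_CUBIC))(proj(n,P)[0].astype(int))
print(proj("scene",P),proj("side",P))
m=np.hstack([f(s,"scene",32),f(d,"side",40)]);m=np.vstack([m,np.hstack([cv2.resize(w[150:330,136:376],(400,300)),cv2.resize(w,(400,300))])])
cv2.imwrite("pics/m4.png",m[:,:,::-1])
E
```

```text
t: 9.75
ee_pos: [518.7, -77.1, 110.6]
orientation: [-3.127, -0.299, 0.0]
ft_force: [0.4, 0.2, -0.0]
width: 31.1
grasp_force: 30.0
[518.72135549 -77.05014821 110.64900055] [-3.12727862e+00 -2.99285112e-01  6.37952478e-05]
[[234.24547366 179.64917496]] [[273.87931862 177.64347991]]
```

View pics/m4.png

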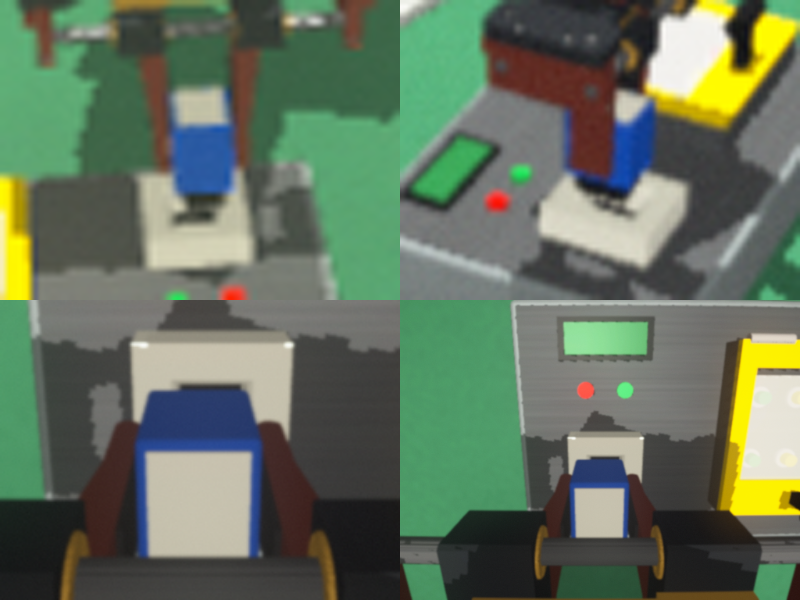

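The scene and side crops show the relay's foot just above the socket mouth, with no obvious tilt. In the wrist crop the hole is centred at x ≈ 211 and the relay at x ≈ 199, so the relay is a few mm off to the left.

Run:
```python
from h import *
o=ctrl.get_obs();P=o["ee_pos"];Rt=R.from_rotvec(o["orientation"])
c=lambda x,y:(136+x*.6,150+(y-300)*.6)
f=lambda p,z:Rt.inv().apply(onz("wrist",c(*p),z)-P).round(1).tolist()
print("block far corners",f((131,346),80),f((291,346),80)," hole far edge",f((178,386),80),f((244,386),80))
print("block centre from far edge x-32")
zb=P[2]-9
print("relay front bottom",f((140,437-45),zb),f((258,392),zb),"front bottom row alt");print("top",f((137,440),zb+42),f((262,440),zb+42), f((143,450),zb+42),f((255,450),zb+42))
# scene / side: hypothesised foot and hole
ax=np.array([np.cos(.188),np.sin(.188),0]);
for n in("scene","side"):
    print(n,proj(n,[P+[0,0,-23],P+[0,0,33],[517.3,-79.1,80]]).round(1).tolist())
```

```text
block far corners [25.8, -22.1, 30.6] [25.9, 33.6, 30.6]  hole far edge [11.2, -5.9, 30.6] [11.2, 17.6, 30.6]
block centre from far edge x-32
relay front bottom [16.4, -17.1, 9.0] [16.4, 20.2, 9.0] front bottom row alt
top [18.5, -13.8, -33.0] [18.5, 16.9, -33.0] [15.9, -12.4, -33.0] [15.9, 15.3, -33.0]
scene [[234.5, 185.4], [233.9, 171.2], [234.0, 187.0]]
side [[273.5, 184.5], [274.4, 167.5], [274.3, 186.6]]
```

```bash
python3 -m creep '[{"translation":[-4,4.3,0],"angular":[0,0,0],"jaw":0.2},{"translation":[-4,4.3,0],"angular":[0,0,0],"jaw":0.2},{"translation":[-4,4.3,3],"angular":[0,0,0],"jaw":0.2},{"translation":[-4,4.3,6],"angular":[0,0,0],"jaw":0.2},{"translation":[-4,4.3,8],"angular":[0,0,0],"jaw":0.2},{"translation":[-4,4.3,10],"angular":[0,0,0],"jaw":0.2},{"translation":[-4,4.3,12],"angular":[0,0,0],"jaw":0.2},{"translation":[-4,4.3,12],"angular":[0,0,0],"jaw":0.2}]'
```

```text
t: 10.9
ee_pos: [515.6, -82.0, 98.5]
orientation: [-3.127, -0.299, 0.0]
ft_force: [0.1, -0.1, -2.0]
width: 32.1
grasp_force: 30.0
```

Entered freely; now I'll press it home.

```bash
python3 -m creep '[{"translation":[0,0,2],"angular":[0,0,0],"jaw":0.2},{"translation":[0,0,4],"angular":[0,0,0],"jaw":0.2},{"translation":[0,0,6],"angular":[0,0,0],"jaw":0.2},{"translation":[0,0,7.5],"angular":[0,0,0],"jaw":0.2},{"translation":[0,0,9],"angular":[0,0,0],"jaw":0.2},{"translation":[0,0,10],"angular":[0,0,0],"jaw":0.2},{"translation":[0,0,10.5],"angular":[0,0,0],"jaw":0.2},{"translation":[0,0,10.5],"angular":[0,0,0],"jaw":0.2}]'
```

```text
t: 11.9
ee_pos: [515.6, -82.1, 89.8]
orientation: [3.127, 0.299, 0.0]
ft_force: [-6.8, 1.0, 18.4]
width: 32.0
grasp_force: 30.0
```

```bash
python3 -m creep '[{"translation":[-0.5,0,1],"angular":[0,0,0],"jaw":0.2},{"translation":[-1,0,1.5],"angular":[0,0,0],"jaw":0.2},{"translation":[-1,0,2],"angular":[0,0,0],"jaw":0.2},{"translation":[-1,0,2.5],"angular":[0,0,0],"jaw":0.2},{"translation":[-1,0,2.5],"angular":[0,0,0],"jaw":0.2},{"translation":[-1,0,2.5],"angular":[0,0,0],"jaw":0.2},{"translation":[-1,0,2.5],"angular":[0,0,0],"jaw":0.2},{"translation":[-1,0,2.5],"angular":[0,0,0],"jaw":0.2}]'
python3 - <<'E'
from h import *
w=save("wrist","w5.png");s=save("scene","s5.png");d=save("side","d5.png")
m=np.hstack([cv2.resize(s[155:215,194:274],(400,300),interpolation=2),cv2.resize(d[145:220,226:326],(400,300),interpolation=2)])
cv2.imwrite("pics/m5.png",m[:,:,::-1])
E
```

```text
t: 12.9
ee_pos: [515.7, -82.0, 89.2]
orientation: [3.127, 0.299, 0.004]
ft_force: [-11.2, 3.7, 37.8]
width: 31.7
grasp_force: 30.0
```

View pics/m5.png

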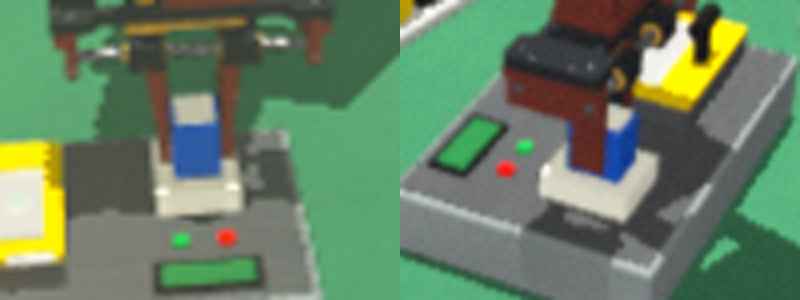

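The blue block sits flush on the white socket with no black foot showing, and TCP z of 89.2 matches the fully-home height. Releasing and backing up.

```bash
python3 -m creep '[{"translation":[0,0,-2],"angular":[0,0,0],"jaw":0.25},{"translation":[0,0,-2.5],"angular":[0,0,0],"jaw":0.5},{"translation":[0,0,-2.5],"angular":[0,0,0],"jaw":0.75},{"translation":[0,0,-2.5],"angular":[0,0,0],"jaw":0.75},{"translation":[0,0,-15],"angular":[0,0,0],"jaw":0.75},{"translation":[0,0,-50],"angular":[0,0,0],"jaw":0.75},{"translation":[0,0,-90],"angular":[0,0,0],"jaw":0.75},{"translation":[0,0,-120],"angular":[0,0,0],"jaw":0.75}]'
python3 -m creep '[{"translation":[-50,20,0],"angular":[0,0,0],"jaw":0.75},{"translation":[-80,60,0],"angular":[0,0,0],"jaw":0.75},{"translation":[-80,100,0],"angular":[0,0,0],"jaw":0.75},{"translation":[-80,130,0],"angular":[0,0,0],"jaw":0.75},{"translation":[-80,130,0],"angular":[0,0,0],"jaw":0.75},{"translation":[-80,130,0],"angular":[0,0,0],"jaw":0.75},{"translation":[-80,130,0],"angular":[0,0,0],"jaw":0.75},{"translation":[-80,130,0],"angular":[0,0,0],"jaw":0.75}]'
python3 - <<'E'
from h import *
w=save("wrist","w6.png");s=save("scene","s6.png");d=save("side","d6.png")
m=np.hstack([cv2.resize(s[160:220,194:274],(400,300),interpolation=2),cv2.resize(d[145:220,226:326],(400,300),interpolation=2)])
m=np.vstack([m,np.hstack([cv2.resize(w,(400,300)),np.zeros((300,400,3),np.uint8)])])
cv2.imwrite("pics/m6.png",m[:,:,::-1])
print(ctrl.look_for("wrist","guard_grip")[:2],ctrl.get_obs()["ee_pos"])
E
```

```text
t: 14.05
ee_pos: [515.0, -82.3, 208.0]
orientation: [3.127, 0.299, 0.003]
ft_force: [0.3, 0.5, 0.4]
width: 65.7
grasp_force: 0.0
t: 15.05
ee_pos: [460.7, -224.2, 205.8]
orientation: [-3.127, -0.301, 0.0]
ft_force: [-0.3, -0.3, 0.2]
width: 65.9
grasp_force: 0.0
[{'rect': [201.2, 0.0, 366.7, 124.6], 'score': 0.58}] [ 460.77879148 -224.72511597  205.70214293]
```

View pics/m6.png

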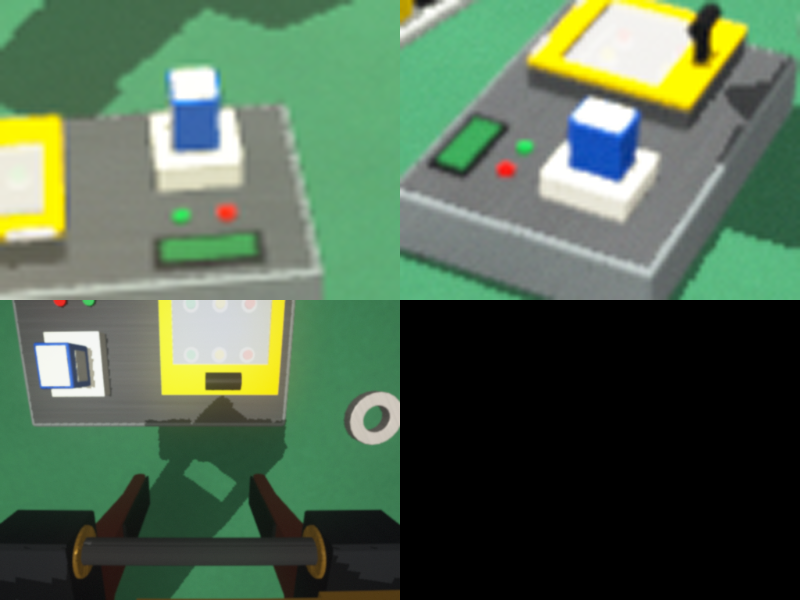

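The relay stands level and flush in the socket, and the fingers are free of it. The guard grip shows in the wrist view at about (286,104).

Run:
```python
from h import *
im=cv2.imread("pics/w6.png").astype(int)
M=(im[70:135,240:340].max(2)<70).astype(np.uint8);n,l,s,c=cv2.connectedComponentsWithStats(M)
k=1+s[1:,4].argmax();print(s[k],c[k]);p=c[k]+[240,70]
# guard edges: yellow near edge corners at z=~83
g=onz("wrist",p,119);print("grip",g,tool(g))
for x in (s[k][0]+240,s[k][0]+s[k][2]+240): print(tool(onz("wrist",(x,p[1]),119)).round(1))
print(proj("side",[[514,-83,122],[514,-83,80]]),onz("side",(277.5,173.7),122))
hsv=cv2.cvtColor(im.astype(np.uint8),cv2.COLOR_BGR2HSV);Y=cv2.inRange(hsv,(22,150,120),(35,255,255))
n,l,s,c=cv2.connectedComponentsWithStats(Y);k=1+s[1:,4].argmax();print("yellow",s[k])
x,y,w,h=s[k][:4];print([onz("wrist",q,86).round(1).tolist() for q in((x,y+h),(x+w,y+h))])
```

```text
Traceback (most recent call last):
ValueError: attempt to get argmax of an empty sequence
```

Run:
```python
from h import *
im=cv2.imread("pics/w6.png").astype(int)
print(im[104,286],im[90:118:4,286].tolist())
M=(im[85:120,240:340].max(2)<120).astype(np.uint8);n,l,s,c=cv2.connectedComponentsWithStats(M)
k=1+s[1:,4].argmax();print(s[k],c[k]);p=c[k]+[240,85]
g=onz("wrist",p,121);print("grip",g,tool(g))
for x in (s[k][0]+240,s[k][0]+s[k][2]+240): print(tool(onz("wrist",(x,p[1]),121)).round(1))
print(proj("side",[[514,-83,122],[514,-83,80]]),onz("side",(277.5,173.7),122))
hsv=cv2.cvtColor(im.astype(np.uint8),cv2.COLOR_BGR2HSV);Y=cv2.inRange(hsv,(22,150,120),(35,255,255))
n,l,s,c=cv2.connectedComponentsWithStats(Y);k=1+s[1:,4].argmax();print("yellow",s[k])
x,y,w,h=s[k][:4];print([onz("wrist",q,86).round(1).tolist() for q in((x,y+h),(x+w,y+h))])
```

```text
[68 92 97] [[62, 245, 247], [50, 82, 85], [48, 75, 78], [64, 89, 94], [52, 79, 83], [40, 68, 74], [35, 98, 105]]
[ 24   8  45  22 944] [45.73622881 18.83050847]
grip [ 529.13833169 -234.82022231  121.        ] [65.19411378 22.91140163 84.70056747]
[65.2  7.7 84.7]
[65.2 39.2 84.7]
[[276.75629113 173.85065074]
 [276.0580335  186.36704574]] [512.84371117 -84.84881386 122.        ]
yellow [ 203    0  162  122 7311]
[[501.4, -175.3, 86.0], [526.6, -304.5, 86.0]]
```

```bash
python3 -m creep '[{"translation":[30,10,0],"angular":[0,0,0],"jaw":0.75},{"translation":[60,22,10],"angular":[0,0,0],"jaw":0.75},{"translation":[66,22,30],"angular":[0,0,0],"jaw":0.75},{"translation":[66,22,50],"angular":[0,0,0],"jaw":0.75},{"translation":[66,22,55],"angular":[0,0,0],"jaw":0.75},{"translation":[66,22,55],"angular":[0,0,0],"jaw":0.75},{"translation":[66,22,55],"angular":[0,0,0],"jaw":0.75},{"translation":[66,22,55],"angular":[0,0,0],"jaw":0.75}]'
python3 - <<'E'
from h import *
save("wrist","w7.png");im=cv2.imread("pics/w7.png");o=ctrl.get_obs();print(o["ee_pos"])
P=o["ee_pos"];Rt=R.from_rotvec(o["orientation"])
exp=P+Rt.apply([[0,-16,26],[0,16,26],[-8,0,26],[8,0,26]]);print(proj("wrist",exp).round())
cv2.imwrite("pics/w7c.png",im)
E
```

```text
t: 16.25
ee_pos: [530.0, -234.3, 151.4]
orientation: [3.127, 0.299, 0.002]
ft_force: [0.3, 0.6, 0.3]
width: 66.0
grasp_force: 0.0
[ 529.97792732 -234.31717174  151.35061659]
[[226. 222.]
 [280. 222.]
 [253. 235.]
 [253. 209.]]
```

View pics/w7c.png

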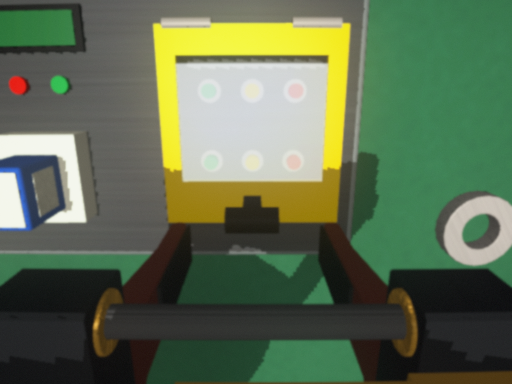

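The bar is at (224–279, 207–233), against a predicted centre of (253,222), so it is aligned. I'll descend and pinch its ends.

```bash
python3 -m creep '[{"translation":[0.5,-0.5,20],"angular":[0,0,0],"jaw":0.75},{"translation":[0.5,-0.5,40],"angular":[0,0,0],"jaw":0.75},{"translation":[0.5,-0.5,50],"angular":[0,0,0],"jaw":0.75},{"translation":[0.5,-0.5,51],"angular":[0,0,0],"jaw":0.6},{"translation":[0.5,-0.5,51],"angular":[0,0,0],"jaw":0.45},{"translation":[0.5,-0.5,51],"angular":[0,0,0],"jaw":0.2},{"translation":[0.5,-0.5,51],"angular":[0,0,0],"jaw":0.2},{"translation":[0.5,-0.5,51],"angular":[0,0,0],"jaw":0.2}]'
python3 -c "
import numpy as np
for t in range(0,55,5):
    a=np.radians(t);print(t,round(115-115*np.cos(a)+36*np.sin(a),1),round(-(115*np.sin(a)+36*np.cos(a)-36),1))"
```

```text
t: 17.3
ee_pos: [530.1, -232.5, 100.0]
orientation: [-3.126, -0.298, -0.0]
ft_force: [0.4, 5.4, 1.3]
width: 31.9
grasp_force: 30.0
0 0.0 -0.0
5 3.6 -9.9
10 8.0 -19.4
15 13.2 -28.5
20 19.2 -37.2
25 26.0 -45.2
30 33.4 -52.7
35 41.4 -59.5
40 50.0 -65.5
45 59.1 -70.8
50 68.7 -75.2
```

```bash
python3 -m creep '[{"translation":[1.6,-1,-5],"angular":[0,0,0],"jaw":0.2},{"translation":[3.6,-1.5,-9.9],"angular":[0,0,0],"jaw":0.2},{"translation":[8,-1.5,-19.4],"angular":[0,0,0],"jaw":0.2},{"translation":[13.2,-1.5,-28.5],"angular":[0,0,0],"jaw":0.2},{"translation":[19.2,-1.5,-37.2],"angular":[0,0,0],"jaw":0.2},{"translation":[26,-1.5,-45.2],"angular":[0,0,0],"jaw":0.2},{"translation":[33.4,-1.5,-52.7],"angular":[0,0,0],"jaw":0.2},{"translation":[33.4,-1.5,-52.7],"angular":[0,0,0],"jaw":0.2}]'
```

```text
t: 18.3
ee_pos: [563.2, -225.9, 153.1]
orientation: [3.126, 0.3, 0.001]
ft_force: [-0.8, -5.5, -1.6]
width: 31.9
grasp_force: 30.0
```

```bash
python3 -m creep '[{"translation":[4,0.4,-3.5],"angular":[0,0,0],"jaw":0.2},{"translation":[8,0.8,-6.8],"angular":[0,0,0],"jaw":0.2},{"translation":[16.6,0.8,-12.8],"angular":[0,0,0],"jaw":0.2},{"translation":[25.7,0.8,-18.1],"angular":[0,0,0],"jaw":0.2},{"translation":[35.3,0.8,-22.5],"angular":[0,0,0],"jaw":0.2},{"translation":[35.3,0.8,-22.5],"angular":[0,0,0],"jaw":0.2},{"translation":[35.3,0.8,-22.5],"angular":[0,0,0],"jaw":0.2},{"translation":[35.3,0.8,-22.5],"angular":[0,0,0],"jaw":0.2}]'
python3 - <<'E'
from h import *
w=save("wrist","w8.png");s=save("scene","s8.png");d=save("side","d8.png")
m=np.hstack([cv2.resize(s[140:230,145:265],(400,300),interpolation=2),cv2.resize(d[100:220,206:366],(400,300),interpolation=2)])
m=np.vstack([m,np.hstack([cv2.resize(w,(400,300)),np.zeros((300,400,3),np.uint8)])])
cv2.imwrite("pics/m8.png",m[:,:,::-1]);print(ctrl.get_obs()["ee_pos"],ctrl.get_obs()["ft_force"])
E
```

```text
t: 19.3
ee_pos: [597.3, -219.4, 175.0]
orientation: [-3.127, -0.299, -0.0]
ft_force: [-4.0, 3.5, 2.3]
width: 31.5
grasp_force: 30.0
[ 597.27581522 -219.40535513  174.95133402] [-4.14211372  4.11624492  1.97425826]
```

View pics/m8.png

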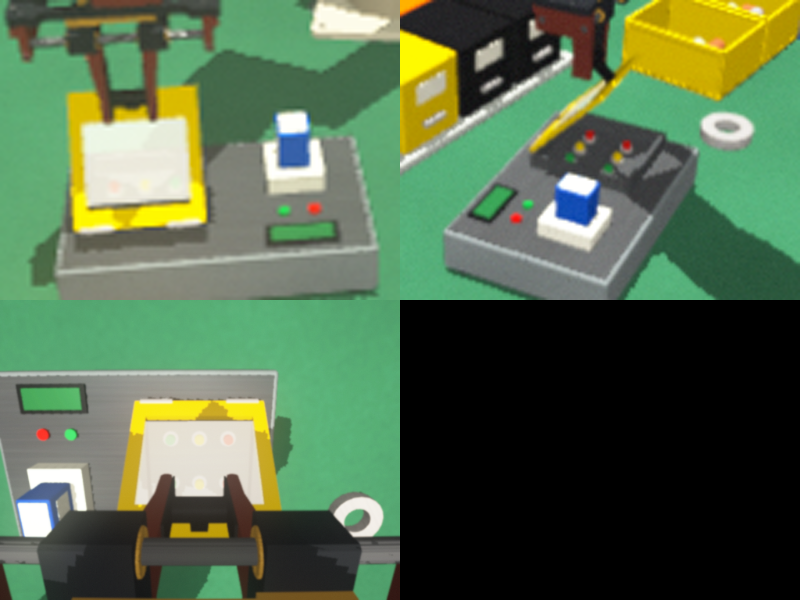

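The guard is held open in the gripper with the relay seated. The TCP has moved 68.5 mm forward and 75 mm up, which matches the 50° arc (68.7 and 75.2 mm).

```bash
python3 -c "
from workcell import ctrl
print(ctrl.close_job())"
```

```text
the job is handed in; nothing more can be done
None
```

The blue relay is plugged fully home and released, and the gripper is holding the guard still at about 50° (worked out from how far the gripper moved); the job is handed in at about 19.5 s, and the first push on the socket, about 3–4 mm off-centre, met 41 N at the wrist before I realigned.

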